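# Drive the seized pin out of the guard hinge

### The job

Take the thin drift punch (red hand guard) from the rack, feel its tip into the bore in the top of the yellow hinge and push the seized pin down and out, until its head rests firmly on the catch pad below. The casting is cracked, so feel your way: touch and push gently and slowly, never ram or strike it. Then stand the punch back upright in its rack and let go; leave the other tools and parts where they are.

Things in the scene. Friction and masses are not known exactly. Their poses are not given: they have to be found in the camera images.
- jig: fixed jig with a yellow cast hinge block clamped on it. Origin: centre of its underside, on the table. Base 130 (x) x 140 (y) x 8 mm; two grey uprights 60 x 16 mm at y = -47, +47 mm. Hinge block about 56 (x) x 110 (y) mm, z = 75 to 107 mm; on its top two dark clamp straps at y = -47, +47 mm up to z = 121 mm; a yellow leaf 8 mm thick (top z = 95 mm) runs out to about x = +83 mm
- rack: fixed wooden punch rack 60 (x) x 160 (y) x 60 mm high; origin: centre of its underside on the table. Two vertical through holes 18 mm across at y = -50 and +50 mm, one punch in each; they may be either way round at the start
- punch: thin drift punch, 115 mm long, about 0.16 kg, upright in the rack, guard on the rack's top, so its origin is 15 mm above the table. Origin: centre of the tip's end face, z up to its head. Steel tip 6 mm across, z = 0 to 45 mm; red round guard 36 mm across, z = 45 to 51 mm; dark square shank 16 x 16 mm (faces along x, y), z = 51 to 111 mm, to be gripped just above the guard
- punch_tip (a point): centre of the end face of the thin punch's tip (same as the punch's origin)
- fat_punch: the wrong punch, with a yellow guard: the same but for a tip 15 mm across, too fat for the bore; to be left alone
- hammer: a hammer lying on the table; bystander, origin on its underside
- wrench: a wrench lying on the table; bystander, origin on its underside
- brush: a brush lying on the table; bystander, origin on its underside
- can: a blue spray can, 60 mm across and 160 mm high, standing; bystander, origin at the centre of its underside
- jig_top (a point): point on the jig's centre line at the height of the hinge's top face, 107 mm above the table. The hinge was clamped by hand: the round vertical bore through it (11 mm across, right through the 32 mm block) is centred up to 5 mm off this point along the jig's x and up to 5 mm along its y, by an amount that no sensor gives; look (a painted white ring 17 mm across marks its mouth) or feel for it
- pin (a joint): how far the pin is driven down, m: 0 to 0.005 at the start, 0.030 when fully out, its brass head on the black catch pad in the blue tray: a firm stop. Pin 10 mm across in the bore, its top 4 mm below the hinge's top face at 0, so 34 mm below it when out. It never moves by itself; it resists with about 12 N plus 0.3 N per mm/s of driving speed
- slug: a brass slug 48 mm across and 30 mm high, standing; bystander, origin at the centre of its underside
Things that resemble listed ones, but are neither listed nor needed, are in the scene too. What is shaped like the punch but blue, orange or purple is not meant.

How it is judged:
On the way, in this order (a step that is already met when the one before it is completed fails the run):
1. the thin punch is lifted out of the rack (height (world z) of punch_tip above 0.07 m), for 0.1 s.
2. the pin is being driven by the punch's tip in the bore (horizontal distance between punch_tip and jig_top below 0.012 m and z of punch_tip in the frame of jig_top below -0.011 m and value of joint pin above 0.009 m), for 0.05 s.
3. the pin is driven fully out, onto the catch pad (value of joint pin above 0.028 m), for 0.1 s.
At the end, for the whole second after the job is handed in: the pin is driven out to within 2 mm of its stop, its head on the catch pad; the thin punch stands upright (within 7 degrees) in the rack, its guard resting on the rack's top (tip 10 to 20 mm above the table), at rest (value of joint pin above 0.028 m and angle between punch's own z axis and vertical below 0.12 rad and height (world z) of punch between 0.01 and 0.02 m and x of punch in the frame of rack between -0.012 and 0.012 m and linear speed of punch below 0.02 m/s); the robot touches nothing.
It fails at once if the punch presses on the hinge, pin or jig with more than 40 N (contact force between punch and jig above 40 N).
It fails at once if the robot itself pushes on the hinge or jig with more than 20 N (contact force between any of the fingers, the arm and jig above 20 N).
It fails at once if another tool or part is moved by more than 3 cm (distance of any of fat_punch, hammer, wrench, brush, can, slug from where it was at the start of the episode above 0.03 m).
It also fails if it takes over 67 s, if anything falls off the work surface, if the arm or the gripper's body presses on something with over 40 N, if the wrist force passes 120 N, or if a joint passes its speed limit or range.

### The arm

A 6-joint arm with a two-finger parallel gripper is mounted at the origin on the work surface. World frame = base frame: x ahead of the robot, y to its left, z up, the work surface at z = 0. Lengths are in m, angles in rad, forces in N, time in s.
With the tool pointing down it reaches from about 0.25 to 0.775 m from the base axis. Payload 4 kg.
Tool frame: the origin (TCP) lies at the centre of the arm's flange, where the gripper is bolted on; the fingertips stand 199 mm ahead of it and the grasp point (between the pads) lies 180 mm ahead of it (robot.tcp_to_tips is the distance from the TCP to the fingertips, in m); z points along the fingers, y is the line along which they close (so a half turn about z gives the same grasp; the last joint's range is limited). The gripper opens to 94 mm and grips with 3 to 60 N. Pads are 16 mm wide; open, the fingers measure 119 mm over their backs; the gripper's body (75 mm by 177 mm) begins 78 mm behind the grasp point.
Start: joints at [1.106, 0.087, 1.371, -0, 1.684, -0.103], TCP at [0.195, 0.514, 0.405] pointing down, gripper open.
Joint ranges: [-3.1, 3.1], [-0.76, 2.03], [0.27, 2.55], [-1.08, 4.22], [0.17, 2.65], [-2.57, 2.57]. Speed limits (rad/s): [2.79, 2.79, 3.14, 3.14, 3.14, 3.14].

### API

Orientations are given as [roll, pitch, yaw] about the fixed x, y, z axes, in that order (R = Rz(yaw) Ry(pitch) Rx(roll)).
In Python, from bench import telemetry, snapshot, ticket, robot gives the robot as it stands.
- The arm moves only by the tool apply_moves, never from a script. Its argument "moves" is a list that holds one entry, the list of rows, each a list of 5 numbers: the shift along the tool's x, y, z in units of 50 mm (1.0 is 50 mm), then the turn about the tool's z in units of 10 degrees (1.0 is 10 degrees), then the closure, from 0 (fully open) to 1 (shut). A call has 1 to 10 rows; each row is the pose to reach, as a shift and turn from the pose commanded when the call began, along the tool's axes at that moment; what a row does not reach only later rows make up. A row lasts 1/8 s, in which the tool goes at most 62.5 mm and 10.7 degrees, less where a joint would pass 70% of its speed; a pose out of reach is approached as far as the arm can. A call with a gripper value outside its range is refused whole. The fingers move at their own pace and stop on an object; the grip force is fixed at half the most. Time passes only in rows, so rows that repeat a pose let the fingers close. It gives the time, the measured TCP pose, the force, the opening and the grip force at its end, in the units of the state.
- telemetry.get_obs(): the state, without advancing time (a new reading comes with each control period).
- snapshot(name): name is "scene" or "top" or "wrist"; returns a dict with "image" (480x640x3 uint8, red, green, blue), "fovy" (degrees; the focal length in pixels is half the picture's height over the tangent of half this angle, whatever the lens; pixels are square), "cx", "cy" (the principal point, pixels), "R" (3x3) and "t" (3): a world point X has camera coordinates R X + t. Camera axes: x right, y down, z forward; pixel columns grow to the right and rows downward; lengths in m; the calibration is good to about 2 mm. The wrist camera is an equidistant fisheye: a pixel r from the principal point sees the ray r / f radians off the axis. A picture is of the moment at which its call begins. There is no depth.
- ticket.close_job(): hands the job in; it is judged then, once.
The state is a dict: "time": time; "joint_positions": joint angles; "qvel": joint speeds; "joint_torque": joint torques, N m; "tool_pos": TCP position; "ee_rot": TCP orientation; "wrist_force": force on the tool from outside, world axes, zero at the start; "wrist_torque": the same for the moment, N m; "width": finger opening in m; "finger_force": force on a finger pad.
Only numpy, scipy, OpenCV 4.12 (cv2) and the standard library are available. Lean on these libraries where they do the work, as an engineer would, in place of code of your own. Each camera call takes 0.05 s, during which the arm holds its last target. There are 200 camera calls.

## Working session

There is one attempt and no reset: what is moved stays moved. The work goes in short steps, Python scripts to look and compute and a tool call to move; the robot and the scene stay as the last step left them, time stands still between calls to the robot, and variables do not carry over. Pictures are saved under pics/ and viewed, at most 10 in all, crops included, and the job is handed in when it is done.

Besides the shell and the picture viewer there is one more tool, called after "Request:" as a command line: name --argument value ..., lists and objects as JSON in quotes. apply_moves: Moves the arm, as the interface text tells. Its arguments: {"type":"object","properties":{"moves":{"type":"array","items":{"type":"array","items":{"type":"array","items":{"type":"number"}}}}},"required":["moves"]}

```bash
mkdir -p pics; ls
cat > h.py <<'E'
import numpy as np, cv2, json
from bench import telemetry, snapshot, ticket, robot
def grab(n,fn):
    s=snapshot(n); cv2.imwrite('pics/%s.png'%fn, s['image'][:,:,::-1])
    json.dump({k:np.asarray(s[k]).tolist() for k in ('fovy','cx','cy','R','t')},open('pics/%s.json'%fn,'w')); return s
def ray(fn,u,v,fish=False):
    s=json.load(open('pics/%s.json'%fn)); R=np.array(s['R']);t=np.array(s['t'])
    f=240/np.tan(np.radians(s['fovy'])/2); x,y=(u-s['cx']),(v-s['cy'])
    if fish:
        r=np.hypot(x,y); th=r/f; d=np.array([np.sin(th)*x/max(r,1e-9),np.sin(th)*y/max(r,1e-9),np.cos(th)])
    else: d=np.array([x/f,y/f,1])
    return -R.T@t, R.T@d
def atz(fn,u,v,z,fish=False):
    c,d=ray(fn,u,v,fish); return c+d*(z-c[2])/d[2]
E
python3 - <<'E'
from h import *
for n in ('scene','top','wrist'):
    s=grab(n,n+'0'); print(n,s['fovy'],s['cx'],s['cy'],-np.array(s['R']).T@s['t'])
print(telemetry.get_obs())
E
```

```text
pics
scene 54.816235005115196 321.24597336208484 233.36090992887696 [ 0.9924151  -0.71333698  0.6072036 ]
top 43.28098491707318 314.85294576758344 252.1656694541653 [0.35416654 0.00347178 1.47480057]
wrist 65.70646984690485 316.99892709224815 238.47986191806095 [0.13136313 0.53727041 0.38331678]
{'time': 0.15, 'joint_positions': array([ 1.10586930e+00,  8.78136415e-02,  1.37185950e+00,  2.00011914e-05,
        1.68360125e+00, -1.03082127e-01]), 'qvel': array([ 0.00074756, -0.00288393, -0.00319927, -0.00113223,  0.00040258,
       -0.00022557]), 'joint_torque': array([ 1.42862740e-03, -3.40639079e+01, -3.02795327e+01,  7.19878497e-02,
        3.04372329e-02, -1.01914468e-04]), 'tool_pos': array([0.19466007, 0.5143233 , 0.40378139]), 'ee_rot': array([-3.13992189e+00, -1.92822441e-04,  2.77974982e+00]), 'wrist_force': array([-0.73046128,  0.59225425,  0.46597731]), 'wrist_torque': array([-0.03293506,  0.00609079,  0.01672632]), 'finger_force': 0.0, 'width': 0.09391063796189121}
```

View pics/top0.png

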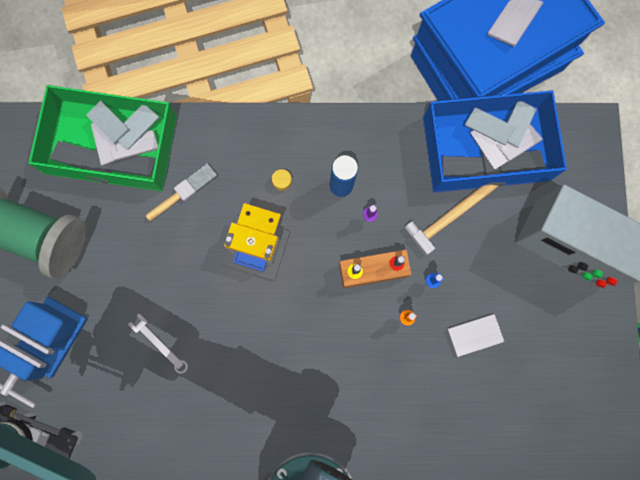

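View pics/scene0.png

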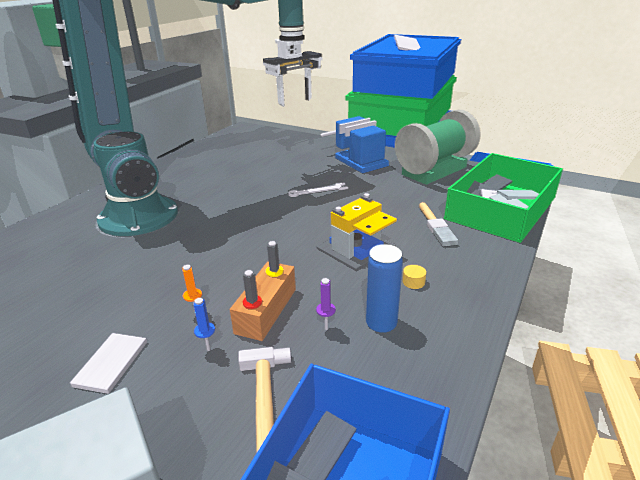

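The top view shows the jig at about (250,241), the rack at about (376,268), the red punch at (397,262) and the yellow one at (355,270). I'll enlarge both areas.

Run:
```python
import cv2,numpy as np
a=cv2.imread('pics/top0.png')
j=cv2.resize(a[190:290,205:305],(400,400),interpolation=2);r=cv2.resize(a[230:305,330:430],(400,300),interpolation=2)
s=cv2.imread('pics/scene0.png')[185:285,310:410]; s=cv2.resize(s,(400,400),interpolation=2)
o=np.zeros((600,800,3),np.uint8);o[:400,:400]=j;o[:300,400:]=r;o[300:600,400:]=s[:300];cv2.imwrite('pics/c1.png',o)
```

```text
(no output)
```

View pics/c1.png

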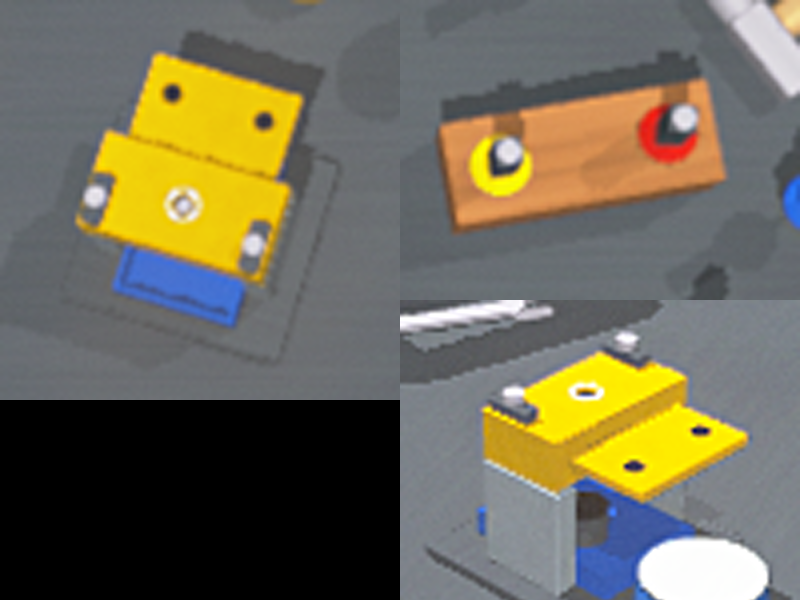

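Run:
```python
from h import *
T=lambda x,y,z:atz('top0',x,y,z)
print('bore',T(205+183/4,190+204/4,.107))
c=[T(205+x/4,190+y/4,.107) for x,y in((107,131),(290,185),(268,283),(78,228))];print('hinge',np.mean(c,0));d=c[0]-c[1]+c[3]-c[2];print('jig yaw',np.degrees(np.arctan2(-d[0],d[1])))
b=[T(205+x/4,190+y/4,.008) for x,y in((338,158),(278,361),(64,300))];print('base',b,(b[0]+b[2])/2, np.degrees(np.arctan2(*(b[0]-b[1])[[1,0]])))
R=T(330+268/4,230+132/4,.066);Y=T(330+100/4,230+165/4,.066);print('red',R,'yel',Y)
d=Y-R;print('rack yaw',np.degrees(np.arctan2(-d[0],d[1])),np.hypot(*d[:2]),(R+Y)/2)
c=[T(330+(x-400)/4,230+y/4,.06) for x,y in((441,127),(705,80),(724,180))];d=c[0]-c[1];print((c[0]+c[2])/2,np.degrees(np.arctan2(-d[0],d[1])))
for n,p,z in(('red head',(330+283/4,230+118/4),.13),('yelhead',(330+108/4,230+152/4),.13)):print(n,T(*p,z))
for n,p,z in(('purp',(371,212),.115),('blue',(434,280),.115),('orange',(408,317),.115)):print(n,T(*p,z))
print('can',T(344,161,.16),'hammerhead',T(420,237,.03),'tool yaw',np.degrees(telemetry.get_obs()['ee_rot']))
```

```text
bore [0.59150852 0.13469842 0.107     ]
hinge [0.59001861 0.13315248 0.107     ]
jig yaw -16.54262900628124
base [array([0.63734897, 0.04908674, 0.008     ]), array([0.51164908, 0.08518748, 0.008     ]), array([0.5493213 , 0.21597992, 0.008     ])] [0.59333514 0.13253333 0.008     ] -16.02395106540649
red [ 0.545626   -0.20589062  0.066     ] yel [ 0.52625876 -0.10669727  0.066     ]
rack yaw 11.047863016408963 0.10106636875439505 [ 0.53594238 -0.15629394  0.066     ]
[ 0.53374783 -0.15587489  0.06      ] 10.070809318073268
red head [ 0.54485595 -0.20501648  0.13      ]
yelhead [ 0.52577024 -0.10627841  0.13      ]
purp [ 0.65746139 -0.14153651  0.115     ]
blue [ 0.4999953 -0.2815591  0.115    ]
orange [ 0.41679654 -0.22037527  0.115     ]
can [ 0.76494242 -0.07788123  0.16      ] hammerhead [ 0.61419755 -0.26876838  0.03      ] tool yaw [-1.79904272e+02 -1.10479120e-02  1.59267933e+02]
```

Request:
apply_moves --moves '[[[-11.64,-10.97,0.6,5.88,0],[-11.64,-10.97,0.6,5.88,0],[-11.64,-10.97,0.6,5.88,0],[-11.64,-10.97,0.6,5.88,0],[-11.64,-10.97,0.6,5.88,0],[-11.64,-10.97,0.6,5.88,0],[-11.64,-10.97,0.6,5.88,0],[-11.64,-10.97,0.6,5.88,0],[-11.64,-10.97,0.6,5.88,0],[-11.64,-10.97,0.6,5.88,0]]]'

```text
time: 1.4
tool_pos: [0.4685, -0.0492, 0.3811]
ee_rot: [3.141, -0.0, 1.753]
wrist_force: [0.2, 0.7, -0.4]
width: 0.0944
finger_force: 0.0
```

Run:
```python
from h import *
print([a for a in dir(robot) if a[0]!='_'])
for i in range(4): s=grab('wrist','w1'); o=telemetry.get_obs(); print(o['time'],o['tool_pos'],np.degrees(o['ee_rot']))
def want(x,y,z,yaw):
    p=o['tool_pos']; a=o['ee_rot'][2]; d=np.array([x,y])-p[:2]
    print('move',(d@[np.cos(a),np.sin(a)])/.05,(d@[np.sin(a),-np.cos(a)])/.05,(p[2]-z)/.05,(np.degrees(a)-yaw)/10)
want(.545,-.2055,.37,100.5)
```

```text
['IKError', 'tcp_to_tips']
1.45 [ 0.47065209 -0.0548324   0.37990337] [-179.96753891    0.34810156  100.06399725]
1.5 [ 0.46947776 -0.05179058  0.37986876] [-1.79881329e+02  7.19895394e-02  1.00037121e+02]
1.55 [ 0.46873126 -0.0495733   0.38012138] [-1.79873889e+02 -5.51355253e-02  1.00173600e+02]
1.6 [ 0.46826911 -0.04804594  0.38046736] [-1.79902991e+02 -7.87596782e-02  1.00319249e+02]
move -3.3730449352966545 0.9456917381410218 0.209347121685437 -0.018075131197709027
```

Request:
apply_moves --moves '[[[-1.1,0.32,0.1,0,0],[-2.2,0.64,0.2,0,0],[-3.0,0.85,0.2,0,0],[-3.37,0.95,0.2,0,0],[-3.37,0.95,0.2,0,0],[-3.37,0.95,0.2,0,0]]]'

```text
time: 2.35
tool_pos: [0.5452, -0.2024, 0.3716]
ee_rot: [3.141, -0.001, 1.755]
wrist_force: [0.0, 0.9, -0.0]
width: 0.0939
finger_force: 0.0
```

```bash
cat >> h.py <<'E'
def want(x,y,z,yaw=None):
    o=telemetry.get_obs(); p=o['tool_pos']; a=o['ee_rot'][2]; d=np.array([x,y])-p[:2]
    print('t',o['time'],'pos',p.round(4),'rpy',np.degrees(o['ee_rot']).round(2),'F',o['wrist_force'].round(1),o['width'])
    print('move',((d@[np.cos(a),np.sin(a)])/.05).round(3),((d@[np.sin(a),-np.cos(a)])/.05).round(3),round((p[2]-z)/.05,3),0 if yaw is None else round((np.degrees(a)-yaw)/10,3))
E
python3 - <<'E'
from h import *
grab('wrist','w2'); want(.545,-.2055,.269,100.5)
s=json.load(open('pics/w2.json'));print(-np.array(s['R']).T@s['t'])
E
```

```text
t 2.4 pos [ 0.5452 -0.2024  0.3717] rpy [ 1.7997e+02 -2.0000e-02  1.0059e+02] F [0.5 0.3 0.1] 0.09419255084504895
move -0.06 -0.015 2.054 0.009
[ 0.53241774 -0.13718471  0.35133873]
```

View pics/w2.png

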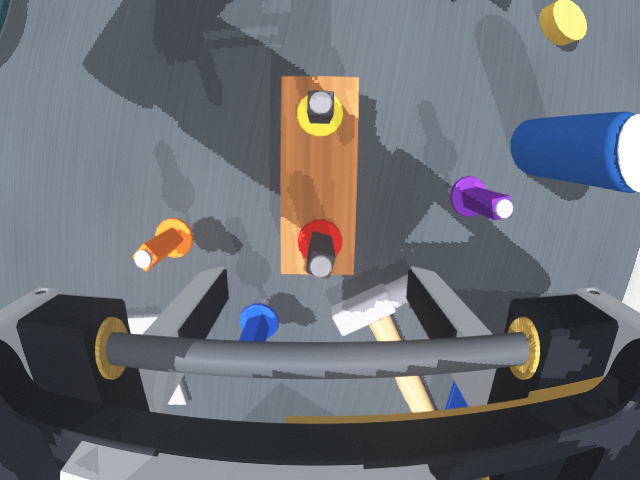

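The rack edges are vertical in the picture, so the yaw is right. The red guard is at (320,241) and its head at (320,266), midway between the fingertips at (228,270) and (408,270).

Run:
```python
from h import *
print(atz('w2',320,240.5,.066,True),atz('w2',320.5,266,.13,True),'yel',atz('w2',320,112,.066,True),atz('w2',320.5,103,.13,True))
```

```text
[ 0.54770563 -0.20538193  0.066     ] [ 0.5476322  -0.20614087  0.13      ] yel [ 0.52919993 -0.10698697  0.066     ] [ 0.5292109  -0.10836266  0.13      ]
```

Request:
apply_moves --moves '[[[-0.07,0.01,0.6,0,0],[-0.07,0.01,1.2,0,0],[-0.07,0.01,1.7,0,0],[-0.07,0.01,2.04,0,0],[-0.07,0.01,2.04,0,0.5],[-0.07,0.01,2.04,0,1],[-0.07,0.01,2.04,0,1],[-0.07,0.01,2.04,0,1],[-0.07,0.01,2.04,0,1],[-0.07,0.01,2.04,0,1]]]'

```text
time: 3.65
tool_pos: [0.5466, -0.2076, 0.2693]
ee_rot: [3.141, -0.0, 1.753]
wrist_force: [0.1, 0.3, 0.2]
width: 0.0377
finger_force: 0.0
```

Request:
apply_moves --moves '[[[0,0,0,0,1],[0,0,0,0,1],[0,0,0,0,1]]]'

```text
time: 4.03
tool_pos: [0.5467, -0.2075, 0.2692]
ee_rot: [3.141, -0.0, 1.754]
wrist_force: [0.5, 0.2, -0.3]
width: 0.0179
finger_force: 30.0
```

Request:
apply_moves --moves '[[[0,0,0,0,1],[0,0,0,0,1],[0,0,0,0,1],[0,0,0,0,1]]]'

```text
time: 4.53
tool_pos: [0.5466, -0.2075, 0.2692]
ee_rot: [3.142, -0.0, 1.754]
wrist_force: [0.8, 0.1, -0.8]
width: 0.0186
finger_force: 30.0
```

Run:
```python
from h import *
want(.5467,-.2075,.369,100.5)
```

```text
t 4.525 pos [ 0.5466 -0.2075  0.2692] rpy [ 1.8000e+02 -1.0000e-02  1.0047e+02] F [ 0.8  0.1 -0.8] 0.01862114954682929
move -0.0 0.002 -1.996 -0.003
```

Request:
apply_moves --moves '[[[0,0,-0.3,0,1],[0,0,-0.7,0,1],[0,0,-1.1,0,1],[0,0,-1.6,0,1],[0,0,-2.1,0,1],[0,0,-2.6,0,1],[0,0,-2.8,0,1],[0,0,-2.8,0,1],[0,0,-2.8,0,1]]]'

```text
time: 5.65
tool_pos: [0.5465, -0.2075, 0.4079]
ee_rot: [-3.14, -0.001, 1.754]
wrist_force: [0.4, 0.3, -1.3]
width: 0.0183
finger_force: 30.0
```

Run:
```python
from h import *
grab('wrist','w3');grab('scene','s3');want(.5915,.1347,.409,100.5)
a=cv2.imread('pics/w3.png');b=cv2.imread('pics/s3.png')
o=np.hstack([a[160:410,195:445],cv2.resize(b[160:360,170:370],(500,500),interpolation=2)[:250*2:1][:250] if 0 else np.zeros((250,0,3),np.uint8)])
o=cv2.resize(o,(400,400));c=cv2.resize(b[150:350,170:370],(400,400),interpolation=2)
cv2.imwrite('pics/c2.png',np.hstack([o,c]))
```

```text
t 5.75 pos [ 0.5465 -0.2075  0.4077] rpy [-1.7987e+02 -1.0000e-01  1.0047e+02] F [-0.1  0.3 -1.6] 0.018022127299772022
move 6.566 2.129 -0.026 -0.003
```

View pics/c2.png

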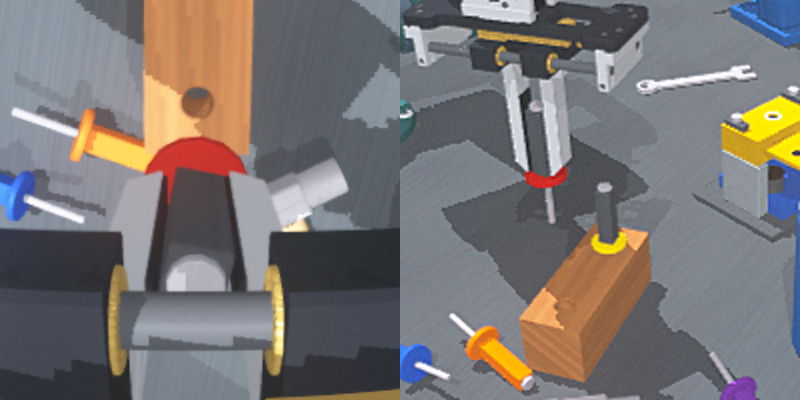

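Request:
apply_moves --moves '[[[0.5,0.2,-0.4,0,1],[1.4,0.5,-0.6,0,1],[2.4,0.8,-0.6,0,1],[3.4,1.2,-0.6,0,1],[4.4,1.6,-0.5,0,1],[5.2,2.0,-0.3,0,1],[5.7,2.13,0,0,1],[5.77,2.13,0,0,1],[5.77,2.13,0,0,1],[5.77,2.13,0,0,1]]]'

```text
time: 7.0
tool_pos: [0.599, 0.0942, 0.4102]
ee_rot: [3.14, 0.001, 1.752]
wrist_force: [-0.2, -0.1, -1.6]
width: 0.018
finger_force: 30.0
```

Run:
```python
from h import *
grab('wrist','w4');grab('scene','s4');want(.5915,.1347,.409,100.5)
a=cv2.imread('pics/w4.png');b=cv2.imread('pics/s4.png')
print(atz('s3',245.5,261,.1535))
o=cv2.resize(a[130:330,220:420],(400,400),interpolation=2);c=cv2.resize(b[140:240,300:400],(400,400),interpolation=2)
cv2.imwrite('pics/c3.png',np.hstack([o,c]))
```

```text
t 7.1 pos [0.5989 0.0943 0.4101] rpy [1.7992e+02 2.0000e-02 1.0037e+02] F [ 0.3 -0.3 -0.8] 0.018256174006297803
move 0.821 -0.001 0.023 -0.013
[ 0.54502761 -0.20737697  0.1535    ]
```

View pics/c3.png

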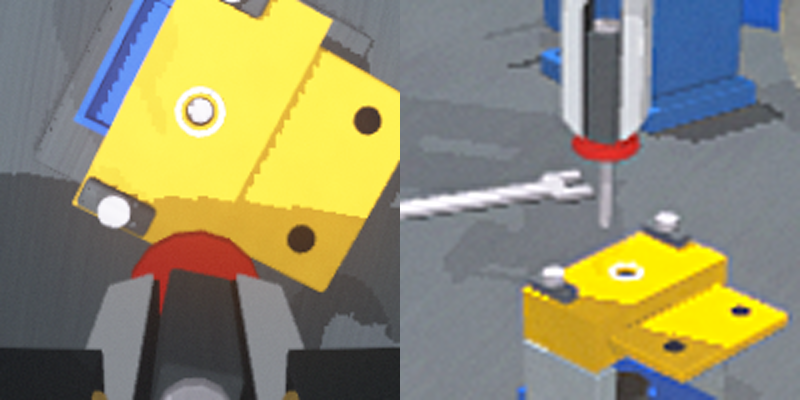

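The wrist view puts the ring at (320,185.5). The scene view puts the ring at (356.5,208) and the punch tip at (351.2,196.5).

Run:
```python
from h import *
print('bore wrist',atz('w4',320,185.5,.107,True),'scene',atz('s4',356.5,208,.107))
print('tip scene',atz('s4',351.25,196.75,.4101-.2542))
```

```text
bore wrist [0.5938715  0.13393531 0.107     ] scene [0.59363824 0.13490276 0.107     ]
tip scene [0.60020119 0.09313438 0.1559    ]
```

Request:
apply_moves --moves '[[[0.3,0.01,0,0,1],[0.6,0.02,0,0,1],[0.79,0.025,0.1,0,1],[0.79,0.025,0.4,0,1],[0.79,0.025,0.65,0,1],[0.79,0.025,0.82,0,1],[0.79,0.025,0.88,0,1],[0.79,0.025,0.88,0,1],[0.79,0.025,0.88,0,1]]]'

```text
time: 8.22
tool_pos: [0.5931, 0.1345, 0.3659]
ee_rot: [3.14, -0.0, 1.753]
wrist_force: [0.4, 0.0, -1.3]
width: 0.0178
finger_force: 30.0
```

Run:
```python
from h import *
grab('wrist','w5');grab('scene','s5');want(.593,.1335,.366,100.5)
a=cv2.imread('pics/w5.png');b=cv2.imread('pics/s5.png')
o=cv2.resize(a[130:330,220:420],(300,300),interpolation=2);c=cv2.resize(b[180:230,330:380],(500,500),interpolation=2)
q=np.zeros((500,800,3),np.uint8);q[:300,:300]=o;q[:,300:]=c
cv2.imwrite('pics/c4.png',q)
```

```text
t 8.325 pos [0.5931 0.1345 0.366 ] rpy [179.92  -0.   100.46] F [ 0.6 -0.5 -2. ] 0.01826277065619813
move -0.02 -0.005 -0.001 -0.004
```

View pics/c4.png

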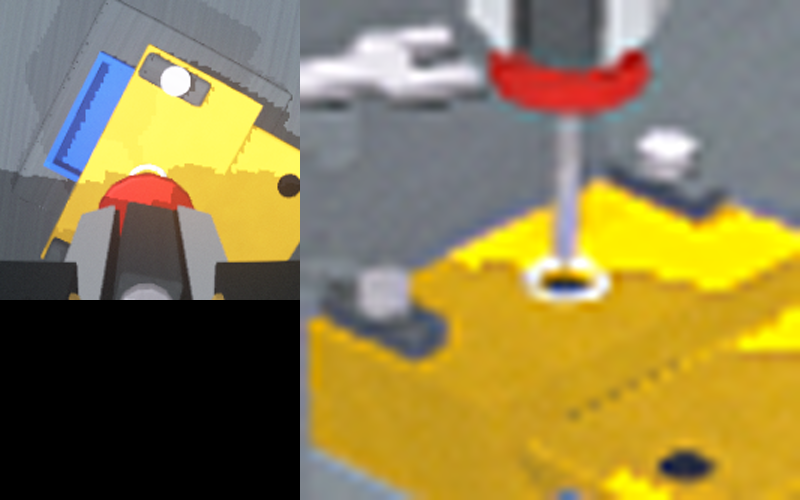

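The tip (566,265) hangs straight over the bore mouth (567,281) in the crop. I'll feel down gently.

Request:
apply_moves --moves '[[[0,0,0.02,0,1],[0,0,0.04,0,1],[0,0,0.06,0,1],[0,0,0.08,0,1],[0,0,0.09,0,1],[0,0,0.1,0,1],[0,0,0.11,0,1],[0,0,0.12,0,1],[0,0,0.12,0,1]]]'

```text
time: 9.45
tool_pos: [0.5929, 0.1346, 0.3592]
ee_rot: [-3.142, -0.0, 1.754]
wrist_force: [0.4, 0.2, -2.5]
width: 0.0181
finger_force: 30.0
```

Request:
apply_moves --moves '[[[0,0,0.01,0,1],[0,0,0.02,0,1],[0,0,0.03,0,1],[0,0,0.04,0,1]]]'

```text
time: 9.95
tool_pos: [0.5929, 0.1346, 0.3572]
ee_rot: [-3.142, -0.0, 1.754]
wrist_force: [0.1, 0.4, -1.8]
width: 0.0182
finger_force: 30.0
```

Request:
apply_moves --moves '[[[0,0,0.01,0,1],[0,0,0.02,0,1],[0,0,0.03,0,1],[0,0,0.04,0,1],[0,0,0.06,0,1],[0,0,0.08,0,1],[0,0,0.1,0,1]]]'

```text
time: 10.82
tool_pos: [0.5927, 0.1345, 0.3557]
ee_rot: [3.138, 0.0, 1.754]
wrist_force: [-4.7, -0.5, 11.4]
width: 0.0182
finger_force: 30.0
```

Request:
apply_moves --moves '[[[0,0,0.0,0,1],[0,0,0.01,0,1],[0,0,0.02,0,1],[0,0,0.02,0,1]]]'

```text
time: 11.32
tool_pos: [0.5927, 0.1346, 0.3548]
ee_rot: [3.138, 0.0, 1.754]
wrist_force: [-3.8, -0.6, 10.6]
width: 0.018
finger_force: 30.0
```

Run:
```python
from h import *
want(.593,.1345,.327);o=telemetry.get_obs();print(o['wrist_torque'])
```

```text
t 11.325 pos [0.5927 0.1346 0.3548] rpy [1.7981e+02 2.0000e-02 1.0047e+02] F [-3.8 -0.6 10.6] 0.018036143679273833
move -0.002 0.006 0.556 0
[-0.27989097  0.95434648  0.03587083]
```

Request:
apply_moves --moves '[[[0,-0.01,0.02,0,1],[0,-0.02,0.04,0,1],[0,-0.02,0.06,0,1],[0,-0.02,0.08,0,1],[0,-0.02,0.1,0,1],[0,-0.02,0.12,0,1],[0,-0.02,0.14,0,1],[0,-0.02,0.16,0,1]]]'

```text
time: 12.32
tool_pos: [0.592, 0.1344, 0.3478]
ee_rot: [3.136, 0.0, 1.754]
wrist_force: [-3.9, -0.2, 12.7]
width: 0.0179
finger_force: 30.0
```

Request:
apply_moves --moves '[[[0,0,0.02,0,1],[0,0,0.04,0,1],[0,0,0.06,0,1],[0,0,0.08,0,1],[0,0,0.1,0,1],[0,0,0.12,0,1],[0,0,0.14,0,1],[0,0,0.16,0,1],[0,0,0.18,0,1],[0,0,0.2,0,1]]]'

```text
time: 13.58
tool_pos: [0.5921, 0.1344, 0.3377]
ee_rot: [3.136, 0.0, 1.754]
wrist_force: [-3.3, -0.4, 11.4]
width: 0.018
finger_force: 30.0
```

Run:
```python
from h import *
want(.593,.1345,.327);o=telemetry.get_obs();print(o['wrist_torque'])
```

```text
t 13.575 pos [0.5921 0.1344 0.3377] rpy [1.7968e+02 2.0000e-02 1.0047e+02] F [-3.3 -0.4 11.4] 0.017975060176799826
move -0.002 0.019 0.215 0
[-0.26047033  0.81673228  0.01396367]
```

Request:
apply_moves --moves '[[[0,0,0.02,0,1],[0,0,0.04,0,1],[0,0,0.06,0,1],[0,0,0.08,0,1],[0,0,0.1,0,1],[0,0,0.12,0,1],[0,0,0.14,0,1],[0,0,0.16,0,1]]]'

```text
time: 14.58
tool_pos: [0.5921, 0.1344, 0.3297]
ee_rot: [3.136, 0.0, 1.754]
wrist_force: [-3.4, -0.3, 12.9]
width: 0.0178
finger_force: 30.0
```

Request:
apply_moves --moves '[[[0,0,0.01,0,1],[0,0,0.02,0,1],[0,0,0.03,0,1],[0,0,0.04,0,1],[0,0,0.05,0,1]]]'

```text
time: 15.2
tool_pos: [0.5921, 0.1345, 0.3268]
ee_rot: [3.137, 0.0, 1.754]
wrist_force: [-3.0, -0.1, 12.5]
width: 0.018
finger_force: 30.0
```

Request:
apply_moves --moves '[[[0,0,0.01,0,1],[0,0,0.02,0,1],[0,0,0.03,0,1]]]'

```text
time: 15.58
tool_pos: [0.5921, 0.1344, 0.3265]
ee_rot: [3.136, 0.0, 1.754]
wrist_force: [-5.2, 0.1, 16.4]
width: 0.0184
finger_force: 30.0
```

Request:
apply_moves --moves '[[[0,0,0.01,0,1],[0,0,0.02,0,1],[0,0,0.02,0,1]]]'

```text
time: 15.95
tool_pos: [0.5921, 0.1344, 0.3264]
ee_rot: [3.135, 0.001, 1.754]
wrist_force: [-4.1, -1.0, 16.9]
width: 0.018
finger_force: 30.0
```

Request:
apply_moves --moves '[[[0,0,0.01,0,1],[0,0,0.02,0,1],[0,0,0.02,0,1],[0,0,0.02,0,1]]]'

```text
time: 16.45
tool_pos: [0.5923, 0.134, 0.3259]
ee_rot: [3.134, 0.002, 1.753]
wrist_force: [-4.1, -2.4, 18.5]
width: 0.016
finger_force: 30.0
```

The pin is on its stop: force rises with no further travel. Now I'll withdraw.

Request:
apply_moves --moves '[[[0,0,-0.05,0,1],[0,0,-0.1,0,1],[0,0,-0.2,0,1],[0,0,-0.35,0,1],[0,0,-0.55,0,1],[0,0,-0.8,0,1],[0,0,-1.2,0,1],[0,0,-1.6,0,1],[0,0,-2.0,0,1],[0,0,-2.2,0,1]]]'

```text
time: 17.7
tool_pos: [0.5918, 0.1344, 0.4315]
ee_rot: [3.139, 0.0, 1.754]
wrist_force: [0.0, 0.1, -1.5]
width: 0.0158
finger_force: 30.0
```

Run:
```python
from h import *
grab('wrist','w6');grab('scene','s6');want(.5466,-.2075,.46,100.5)
a=cv2.imread('pics/w6.png');b=cv2.imread('pics/s6.png')
cv2.imwrite('pics/c5.png',np.hstack([cv2.resize(a[160:360,220:420],(400,400),interpolation=2),cv2.resize(b[120:220,305:405],(400,400),interpolation=2)]))
```

```text
t 17.8 pos [0.5919 0.1345 0.4312] rpy [179.84   0.   100.47] F [ 0.4  0.2 -1.3] 0.01566738503772902
move -6.56 -2.134 -0.577 -0.003
```

View pics/c5.png

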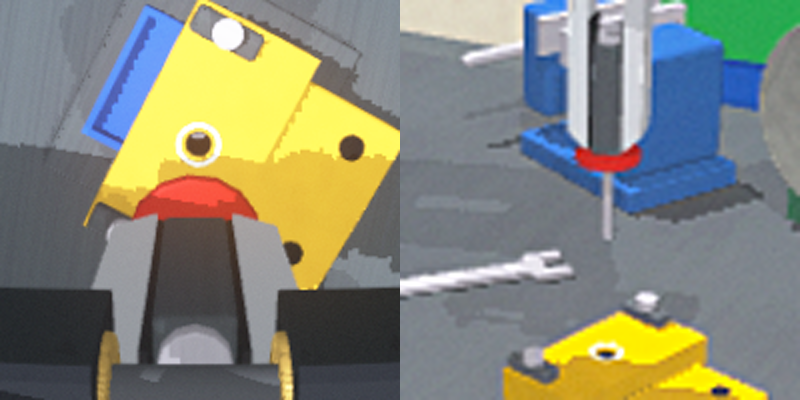

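The bore is dark now, so the pin is down. The punch hangs straight below the guard with its shank flush in the pads. Back to the rack.

Request:
apply_moves --moves '[[[-0.6,-0.2,0,0,1],[-1.6,-0.5,0,0,1],[-2.6,-0.85,0,0,1],[-3.6,-1.17,0,0,1],[-4.6,-1.5,0,0,1],[-5.5,-1.8,0,0,1],[-6.2,-2.0,0,0,1],[-6.56,-2.13,0,0,1],[-6.56,-2.13,0,0,1],[-6.56,-2.13,0,0,1]]]'

```text
time: 19.05
tool_pos: [0.5471, -0.2063, 0.429]
ee_rot: [3.142, -0.001, 1.755]
wrist_force: [0.2, 0.1, -1.3]
width: 0.016
finger_force: 30.0
```

Run:
```python
from h import *
grab('wrist','w7');grab('scene','s7');want(.5466,-.2075,.2695,100.5)
a=cv2.imread('pics/w7.png');b=cv2.imread('pics/s7.png')
cv2.imwrite('pics/c6.png',np.hstack([cv2.resize(a[110:360,195:445],(400,400),interpolation=2),cv2.resize(b[180:340,180:340],(400,400),interpolation=2)]))
```

```text
t 19.15 pos [ 0.5471 -0.2061  0.4293] rpy [ 1.7998e+02 -3.0000e-02  1.0059e+02] F [-0.   1.2 -1.3] 0.015666862955772208
move -0.026 -0.016 3.196 0.009
```

View pics/c6.png

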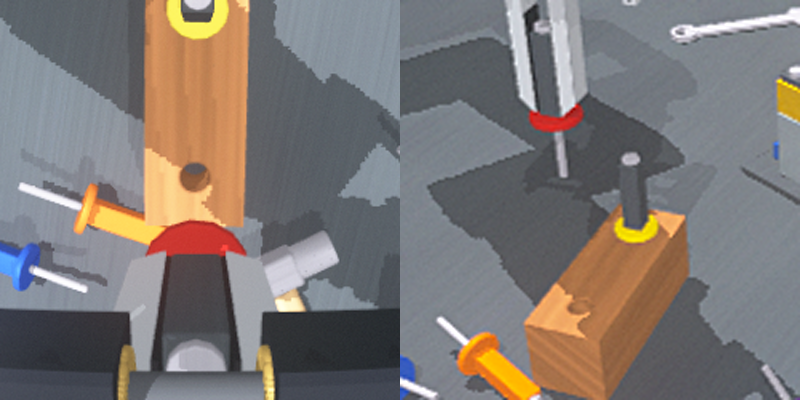

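The hole is free at crop (193,178), and the punch hangs straight over the rack as it did at lift-out. Lowering it.

Request:
apply_moves --moves '[[[-0.025,-0.015,0.4,0,1],[-0.025,-0.015,1.0,0,1],[-0.025,-0.015,1.6,0,1],[-0.025,-0.015,2.0,0,1],[-0.025,-0.015,2.2,0,1],[-0.025,-0.015,2.35,0,1],[-0.025,-0.015,2.5,0,1],[-0.025,-0.015,2.65,0,1],[-0.025,-0.015,2.8,0,1]]]'

```text
time: 20.27
tool_pos: [0.5464, -0.2089, 0.2891]
ee_rot: [3.141, 0.0, 1.753]
wrist_force: [-0.7, -0.5, -1.7]
width: 0.0157
finger_force: 30.0
```

Request:
apply_moves --moves '[[[0,0,0.08,0,1],[0,0,0.16,0,1],[0,0,0.22,0,1],[0,0,0.28,0,1],[0,0,0.33,0,1],[0,0,0.36,0,1],[0,0,0.36,0,1]]]'

```text
time: 21.15
tool_pos: [0.5463, -0.2088, 0.2711]
ee_rot: [-3.141, -0.0, 1.754]
wrist_force: [0.1, -0.1, -1.8]
width: 0.0161
finger_force: 30.0
```

Request:
apply_moves --moves '[[[0,0,0.02,0,1],[0,0,0.04,0,1],[0,0,0.05,0,1],[0,0,0.05,0,1]]]'

```text
time: 21.65
tool_pos: [0.5464, -0.2088, 0.2687]
ee_rot: [3.142, -0.0, 1.754]
wrist_force: [-0.4, -0.3, -1.5]
width: 0.016
finger_force: 30.0
```

Request:
apply_moves --moves '[[[0,0,0.01,0,1],[0,0,0.02,0,1],[0,0,0.03,0,1],[0,0,0.03,0,1]]]'

```text
time: 22.15
tool_pos: [0.5463, -0.2088, 0.2687]
ee_rot: [3.141, 0.0, 1.754]
wrist_force: [-2.4, 1.0, 6.5]
width: 0.0158
finger_force: 30.0
```

The guard is now resting on the rack. I'll ease off a little, open the gripper and rise.

Request:
apply_moves --moves '[[[0,0,-0.03,0,1],[0,0,-0.03,0,0.9],[0,0,-0.03,0,0.7],[0,0,-0.03,0,0.5],[0,0,-0.03,0,0.3],[0,0,-0.03,0,0.2],[0,0,-0.03,0,0.2],[0,0,-0.03,0,0.2],[0,0,-0.03,0,0.2]]]'

```text
time: 23.28
tool_pos: [0.5463, -0.2088, 0.2687]
ee_rot: [3.142, -0.0, 1.754]
wrist_force: [-0.5, 0.0, -0.1]
width: 0.0748
finger_force: 0.0
```

Request:
apply_moves --moves '[[[0,0,-0.3,0,0.2],[0,0,-0.8,0,0.2],[0,0,-1.4,0,0.2],[0,0,-2.0,0,0.2],[0,0,-2.6,0,0.2],[0,0,-3.0,0,0.2],[0,0,-3.0,0,0.2],[0,0,-3.0,0,0.2],[0,0,-3.0,0,0.2]]]'

```text
time: 24.4
tool_pos: [0.5462, -0.2088, 0.4172]
ee_rot: [-3.14, -0.002, 1.754]
wrist_force: [0.2, -0.8, -0.4]
width: 0.0753
finger_force: 0.0
```

Run:
```python
from h import *
grab('scene','s8');want(.5466,-.2075,.2695,100.5)
```

```text
t 24.45 pos [ 0.5463 -0.2088  0.4173] rpy [-1.7989e+02 -9.0000e-02  1.0047e+02] F [-0.5 -0.5 -0.1] 0.0752119562635062
move 0.025 0.011 2.957 -0.003
```

View pics/s8.png

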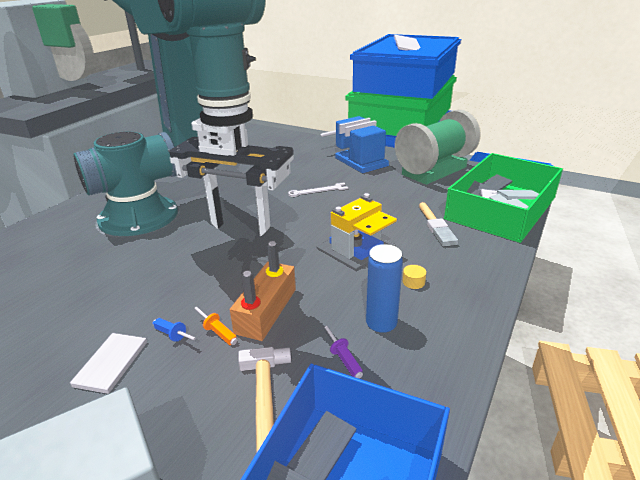

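The red punch stands upright in the rack at (250,290), the gripper is clear, and the listed tools are unmoved.

```bash
python3 -c "
from bench import ticket
print(ticket.close_job())"
```

```text
the job is handed in; nothing more can be done
None
```

The pin is pushed out onto its stop, the thin punch is back upright in the rack, and the job is handed in; the hand-in call gave no pass/fail verdict. The blue, orange and purple look-alike punches toppled during the run, but none of the listed tools or parts looked moved.

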